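# Brace the marking-paste jar in the nest, unscrew its cap and hold it over the mouth

### The job

Put the aluminium spacer flat into the bracing nest and let go of it, then stand the square jar, still capped, squarely on the spacer between the posts. Braced like that, twist the tight cap anticlockwise until its threads let go, lift it straight off and finish still holding it level just above the jar's mouth, about two to four centimetres clear, with the jar left fully seated in the nest. Leave the mould half, hammer, screwdriver and brass bush where they are.

Things in the scene. Friction and masses are not known exactly. Their poses are not given: they have to be found in the camera images.
- nest: Bracing nest fixed to the bench: steel plate 100 x 100 x 20 mm with blue corner posts forming a square pocket, 64 mm between facing posts. Posts end 60 mm above the bench; their top 10 mm flare outward as a lead-in. Each side is open in the middle over 42 mm for fingers to reach through. Origin: centre of the plate's underside, z up, x and y square to the pocket.
- nest_floor (a point): Centre of the pocket floor (top of the nest's plate, 20 mm above the bench), axes as the nest.
- spacer: Loose bare aluminium block 60 x 60 x 20 mm, 0.19 kg, with a dark bore and two small holes drawn on its top (no real holes). Lies flat on the bench. Origin: centre of its underside, z up, x and y square to its sides.
- jar: Loose white plastic jar with a red band, 0.25 to 0.5 kg with its cap, not fragile: square body 60 x 60 mm, 60 mm tall, then a round neck 38 mm across ending 78 mm above the underside, with three thread lugs. Loose on the bench it would turn along with the cap. The capped jar can be lifted by its cap. Origin: centre of its underside, z up, x and y square to its sides.
- jar_rim (a point): Centre of the neck rim, 78 mm above the jar's underside. A springy seal on it pushes the closed cap up with about 15 N, which makes the cap tight: turning takes 0.3 to 0.8 N m. With the cap free the seal rises 3 mm, to 7 mm above this rim. Axes as the jar.
- cap: Loose black knurled cap, round, 58 mm across, 30 mm tall, 0.06 kg; a yellow line on top runs from the centre along its x axis. Origin: centre of its lower edge, z up. Closed, that edge is 68 mm above the jar's underside, 8 mm above its shoulder. At the start its x axis is 6 to 18 degrees clockwise (from above) of the jar's x axis.
- mould: Bystander: steel mould half, 130 x 100 x 34 mm with small corner blocks. Origin: centre of its underside.
- hammer: Bystander: hammer lying on the bench. Origin on its underside near the middle.
- screwdriver: Bystander: screwdriver lying on the bench. Origin on its underside near the middle.
- bush: Bystander: brass bush, ring 40 mm in diameter, 35 mm tall. Origin: centre of its underside.
- cap_top (a point): Centre of the cap's top, 30 mm above its lower edge. The cap does not rise while turning; it is free when its x axis is 45 to 68 degrees anticlockwise of the jar's x axis (a turn of 51 to 63 degrees is enough; at 71 it meets a stop). The jar gives up to 4 degrees each way in the pocket. If the cap is not yet free, lifting it lifts the jar too.
Things that resemble listed ones, but are neither listed nor needed, are in the scene too. Several things have the shape of the spacer; the one meant has the colours described above.

How it is judged (in metres and radians):
On the way, in this order (a step that is already met when the one before it is completed fails the run):
1. the spacer lies flat on the pocket floor, released, with the jar not yet on it (horizontal distance between spacer and nest_floor below 0.005 m and z of spacer in the frame of nest_floor below 0.003 m and angle between spacer's own z axis and vertical below 0.06 rad and contact force between the fingers and spacer below 0.3 N and contact force between jar and spacer below 0.1 N), for 0.2 s.
2. the jar, still capped, stands squarely on the spacer in the pocket (horizontal distance between jar and nest_floor below 0.005 m and z of jar in the frame of nest_floor between 0.017 and 0.023 m and angle between jar's own z axis and vertical below 0.06 rad and z of cap in the frame of jar below 0.073 m), for 0.2 s.
At the end, for the whole second after the job is handed in: Spacer flat in the pocket, jar on it, each within 5 mm of the centre and 3 mm of fully seated, jar upright; the fingers still grip the cap, its lower edge 10 to 60 mm above the rim, within 20 mm of the jar's axis, tilted under 14 degrees, at rest, with the jar touched by neither cap nor robot (horizontal distance between each of spacer, jar and nest_floor below 0.005 m and z of spacer in the frame of nest_floor below 0.003 m and z of jar in the frame of nest_floor between 0.017 and 0.023 m and angle between jar's own z axis and vertical below 0.06 rad and z of cap in the frame of jar_rim between 0.01 and 0.06 m and horizontal distance between cap and jar_rim below 0.02 m and angle between cap's own z axis and vertical below 0.25 rad and contact force between the fingers and cap above 1 N and contact force between cap and jar below 0.1 N and contact force between each of the arm, the fingers and jar below 0.3 N and linear speed of cap below 0.02 m/s); the arm keeps its last pose, push and grip.
It fails at once if the mould half, hammer, screwdriver or bush is moved more than 2 cm (distance of any of mould, hammer, screwdriver, bush from where it was at the start of the episode above 0.02 m).
It fails at once if the jar comes uncapped outside the nest (z of cap in the frame of jar above 0.075 m and horizontal distance between jar and nest_floor above 0.02 m).
It fails at once if the jar is tipped over (angle between jar's own z axis and vertical above 0.6 rad).
It also fails if it takes over 64 s, if anything falls off the work surface, if the arm or the gripper's body presses on something with over 40 N, if the wrist force passes 120 N, or if a joint passes its speed limit or range.

### The arm

A 6-joint arm with a two-finger parallel gripper is mounted at the origin on the work surface. World frame = base frame: x ahead of the robot, y to its left, z up, the work surface at z = 0. Lengths are in mm, angles in rad, forces in N, time in s.
With the tool pointing down it reaches from about 300 to 775 mm from the base axis. Payload 14.6 kg.
Tool frame: the origin (TCP) lies midway between the tips of the shut fingers; the grasp point (between the pads) lies 19 mm behind it; x points along the fingers, z is the direction in which the jaws open and shut, and the axes are right-handed (so a half turn about x gives the same grasp; the last joint's range is limited). The gripper opens to 94 mm and grips with 3 to 60 N. Pads are 16 mm wide; open, the fingers measure 119 mm over their backs; the gripper's body (75 mm by 177 mm) begins 78 mm behind the grasp point.
Start: joints at [-1.377, 0.3, 1.521, -0, 1.321, -0.067], TCP at [141.813, -531.393, 205.446] pointing down, gripper open.
Joint ranges: [-3.03, 3.03], [-0.79, 2.21], [0.23, 2.52], [-1.04, 4.18], [0, 3.07], [-2.55, 2.55]. Speed limits (rad/s): [2.22, 2.22, 2.57, 3.14, 3.14, 3.14].

### API

Orientations are given as [roll, pitch, yaw] about the fixed x, y, z axes, in that order (R = Rz(yaw) Ry(pitch) Rx(roll)).
In Python, from cell import * gives the robot as it stands.
- The arm moves only by the tool play_rows, never from a script. Its argument "motion" is one flat list of numbers, 7 for each row, row after row: the turn, a rotation vector about the tool's x, y, z in rad, then the shift along the tool's x, y, z in m, then the closure, from -1 (fully open) to 1 (shut), so that 0 is half open. In form: [rx, ry, rz, x, y, z, fingers, rx, ry, rz, x, y, z, fingers, ...]. A call has 1 to 20 rows; each row shifts and turns the pose as measured when the row begins, along the tool's axes as they then stand; what a row does not reach is not made up. A row lasts 1/10 s, in which the tool goes at most 50 mm and 8.59 degrees, less where a joint would pass 70% of its speed; a pose out of reach is approached as far as the arm can. A call with a gripper value outside its range is refused whole. The fingers move at their own pace and stop on an object; "newtons" is the grip in N (left out, the last holds). Time passes only in rows, so rows that do not move let the fingers close. It gives the time, the measured TCP pose, the force and the opening at its end, in the units of the state.
- read_state(): the state, without advancing time (a new reading comes with each control period).
- camera(name): name is "side" or "top" or "wrist"; returns (picture, depth): 400x640x3 uint8, blue, green, red; 400x640 float32, mm along the optical axis (not along the pixel's ray), 0 where there is no reading.
- camera_params(name): a dict with "fx", "fy", "cx", "cy" (pixels), "k1" (the pictures are not rectified: a ray, as slopes to the right and down, at radius r is drawn at 1 + k1 r^2 times it, then the intrinsics apply), "T" (4x4, takes a point from camera to world coordinates). Camera axes: x right, y down, z forward; pixel columns grow to the right and rows downward; lengths in mm; the calibration is good to about 2 mm. A picture is of the moment at which its call begins: read the wrist's pose just before it. camera_params takes no time and is no camera call; for the wrist camera it gives the pose at the moment of the call.
- sign_off(): hands the job in, once; it reports no verdict.
Trained networks look in the newest picture that a camera, given by its name, has taken for a name from the list of things; names that differ only in an ending like _2 or _b are one class to them, and where a whole thing is asked for, a point or a joint stands for the part that bears it (a point fixed in the world has none). Each returns a list of dicts, best first, with "conf" (0 to 1); they miss things now and then, are a little off and sometimes report something else, mostly with a low value. They report only what shows in the picture. A call takes as long as a camera call. They do not tell look-alikes from the thing itself.
- masks_of(camera, name): "region" (400x640 bool, what is visible of it).
- place_of(camera, name): "at" ([x, y, z] in mm, in the coordinates of the camera as it stood for that picture, good to about 4 mm: a listed point, or the origin of a listed thing).
The state is a dict: "clock": time; "joints": joint angles; "qd": joint speeds; "effort": joint torques, N m; "eef_pos": TCP position; "eef_rot": TCP orientation; "wrist_force": force on the tool from outside, world axes, zero at the start; "moment": the same for the moment, N m; "finger_gap": finger opening in mm.
Only numpy, scipy, OpenCV 4.12 (cv2) and the standard library are available. Lean on these libraries where they do the work, as an engineer would, in place of code of your own. Each camera call takes 0.05 s, during which the arm holds its last target.

## Working session

There is one attempt and no reset: what is moved stays moved. The work goes in short steps, Python scripts to look and compute and a tool call to move; the robot and the scene stay as the last step left them, time stands still between calls to the robot, and variables do not carry over. Pictures are saved under pics/ and viewed, and the job is handed in when it is done.

Besides the shell and the picture viewer there is one more tool, called after ">>>" by a JSON object that holds its "api" and its "payload". play_rows: Moves the arm, as the interface text tells. Its arguments: {"type":"object","properties":{"motion":{"type":"array","items":{"type":"number"}},"newtons":{"type":"number"}},"required":["motion"]}

```bash
mkdir -p pics; ls; cat > h.py <<'E'
from cell import *
import numpy as np, cv2
E
python3 - <<'E'
from h import *
s=read_state(); print(s)
for n in ["top","side","wrist"]:
    im,d=camera(n); cv2.imwrite(f"pics/{n}0.png",im); np.save(f"pics/{n}0.npy",d)
    p=camera_params(n); print(n,{k:np.round(v,3).tolist() for k,v in p.items()})
E
```

```text
pics
{'clock': 0.0, 'joints': array([-1.37658687e+00,  3.00492080e-01,  1.52162147e+00,  8.56027134e-06,
        1.32066704e+00, -6.66076855e-02]), 'qd': array([ 1.22424286e-03, -6.99630619e-04, -1.22923862e-03,  1.42596631e-03,
       -4.05133510e-05, -1.98669181e-04]), 'effort': array([-3.45092318e-03, -5.31810522e+01, -3.52736306e+01,  7.06806011e-02,
        2.43765773e-02, -9.82852157e-05]), 'eef_pos': array([ 141.77133286, -531.13309773,  204.85773082]), 'eef_rot': array([3.06800542, 1.56960837, 1.75802412]), 'wrist_force': array([-0.06389205, -0.64242024, -0.14173686]), 'moment': array([ 0.00780962, -0.01043028, -0.03742761]), 'finger_gap': 94.09814338075397}
top {'fx': 366.092, 'fy': 366.092, 'cx': 320.168, 'cy': 200.731, 'k1': -0.05, 'T': [[-0.008, -0.992, 0.124, 415.79], [-1.0, 0.009, 0.005, 21.174], [-0.006, -0.124, -0.992, 1124.145], [0.0, 0.0, 0.0, 1.0]]}
side {'fx': 402.105, 'fy': 402.105, 'cx': 319.256, 'cy': 204.934, 'k1': -0.087, 'T': [[-0.892, -0.255, 0.373, 120.381], [-0.452, 0.521, -0.724, 897.519], [-0.009, -0.815, -0.58, 788.644], [0.0, 0.0, 0.0, 1.0]]}
wrist {'fx': 296.196, 'fy': 296.196, 'cx': 319.009, 'cy': 206.221, 'k1': -0.023, 'T': [[0.257, -0.939, -0.227, 206.457], [-0.966, -0.25, -0.059, -514.081], [-0.001, 0.234, -0.972, 383.86], [0.0, 0.0, 0.0, 1.0]]}
```

View pics/top0.png

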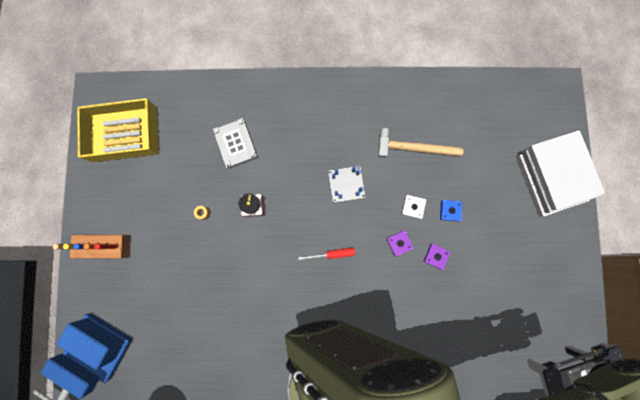

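View pics/side0.png

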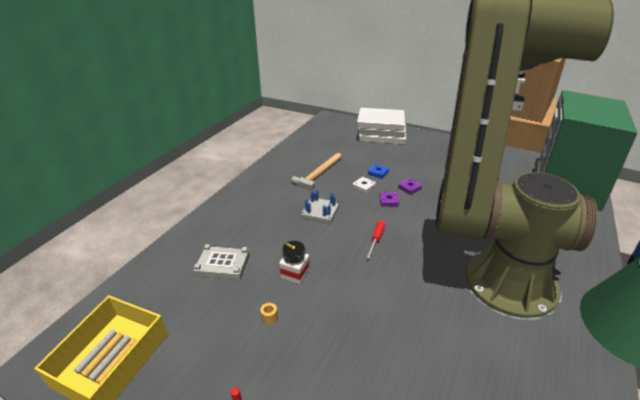

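View pics/wrist0.png

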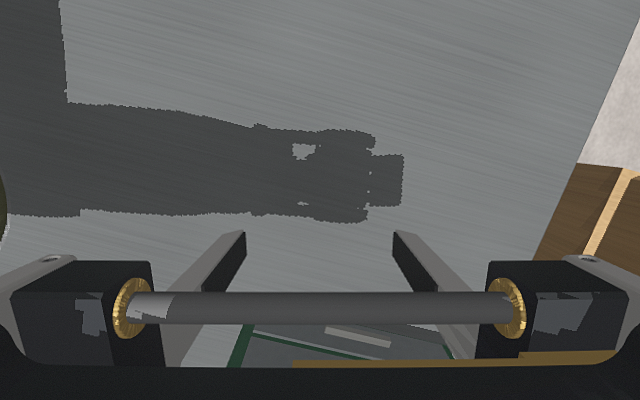

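The top view shows four blocks of the spacer's shape: a whitish one (414,206), a blue one (452,210) and two purple ones (400,243) and (437,256). The jar is at (251,205) and the nest at (347,184). The whitish one fits "bare aluminium", so I'll confirm it in a crop.

```bash
cat > h.py <<'E'
from cell import *
import numpy as np, cv2
def K(p): return np.array([[p['fx'],0,p['cx']],[0,p['fy'],p['cy']],[0,0,1.]])
def rays(p,uv):
    # drawn = s*(1+k1 r^2), r of the undistorted ray
    return cv2.undistortPoints(np.array(uv,float).reshape(-1,1,2),K(p),np.array([p['k1'],0,0,0,0])).reshape(-1,2)
def toplane(p,uv,z):
    r=rays(p,uv); d=np.c_[r,np.ones(len(r))]@p['T'][:3,:3].T; o=p['T'][:3,3]
    return o+d*((z-o[2])/d[:,2])[:,None]
def proj(p,X):
    X=np.atleast_2d(X); c=(X-p['T'][:3,3])@p['T'][:3,:3]
    s=c[:,:2]/c[:,2:]; r2=(s**2).sum(1,keepdims=True); s=s*(1+p['k1']*r2)
    return s*[p['fx'],p['fy']]+[p['cx'],p['cy']]
def cloud(p,d,mask):
    v,u=np.nonzero(mask&(d>0)); r=rays(p,np.c_[u,v]); z=d[v,u]
    return np.c_[r*z[:,None],z]@p['T'][:3,:3].T+p['T'][:3,3]
E
python3 - <<'E'
from h import *
im=cv2.imread("pics/top0.png"); d=np.load("pics/top0.npy")
a=cv2.resize(im[180:280,370:480],None,fx=5,fy=5,interpolation=cv2.INTER_CUBIC)
cv2.imwrite("pics/c1.png",a)
b=np.hstack([cv2.resize(im[155:215,315:375],None,fx=6,fy=6,interpolation=cv2.INTER_CUBIC),cv2.resize(im[175:235,220:280],None,fx=6,fy=6,interpolation=cv2.INTER_CUBIC)])
cv2.imwrite("pics/c2.png",b)
for n in ["top","side"]:
    camera(n)
    p=camera_params(n)
    for o in ["spacer","nest","nest_floor","jar","jar_rim","cap","cap_top","mould","hammer","screwdriver","bush"]:
        for r in place_of(n,o):
            w=p['T'][:3,:3]@r['at']+p['T'][:3,3]; print(n,o,round(r['conf'],2),np.round(w,0),np.round(proj(p,w)[0]))
print(read_state()['clock'])
E
```

```text
top spacer 0.91 [ 386. -324.   -2.] [435. 255.]
top spacer 0.67 [ 424. -211.    0.] [398. 243.]
top spacer 0.62 [ 534. -257.   -0.] [412. 207.]
top spacer 0.59 [ 521. -371.    2.] [449. 211.]
top nest 0.65 [607. -53.   0.] [346. 184.]
top nest 0.25 [739. 292.  -1.] [236. 144.]
top jar 0.54 [539. 229.   0.] [255. 207.]
top jar 0.5 [541. 235.  65.] [249. 204.]
top jar_rim 0.68 [541. 229.  77.] [250. 203.]
top jar_rim 0.64 [520. 385.   3.] [205. 213.]
top cap 0.71 [542. 236.  66.] [248. 203.]
top cap 0.21 [543. 231.  77.] [250. 203.]
top cap_top 0.94 [544. 232.  95.] [248. 202.]
top mould 0.96 [739. 290.   0.] [237. 144.]
top hammer 0.68 [ 719. -290.   -1.] [420. 149.]
top screwdriver 0.5 [392.  11.  -0.] [326. 254.]
top screwdriver 0.31 [542. 233.  66.] [250. 203.]
top bush 0.5 [516. 388.   3.] [204. 215.]
side spacer 0.71 [541. 234.   6.] [294. 273.]
side spacer 0.69 [ 425. -212.    1.] [388. 201.]
side spacer 0.61 [ 522. -372.   -3.] [378. 174.]
side spacer 0.6 [ 534. -262.   -1.] [364. 187.]
side spacer 0.47 [ 383. -321.    2.] [410. 188.]
side nest 0.93 [605. -51.   2.] [320. 212.]
side nest_floor 0.9 [607. -47.  17.] [319. 209.]
side jar 0.78 [542. 231.   4.] [294. 273.]
side jar_rim 0.65 [544. 231.  76.] [293. 252.]
side jar_rim 0.64 [605. -47.  16.] [320. 209.]
side cap 0.61 [541. 234.  68.] [293. 256.]
side cap_top 0.95 [541. 231.  99.] [293. 246.]
side mould 0.9 [742. 296.  -1.] [222. 266.]
side hammer 0.84 [ 725. -285.    1.] [320. 171.]
side screwdriver 0.5 [393.   9.  -1.] [374. 242.]
side screwdriver 0.35 [604. -48.  17.] [320. 209.]
side bush 0.69 [520. 390.   2.] [270. 317.]
side bush 0.45 [542. 234.  69.] [293. 255.]
1.35
```

View pics/c1.png

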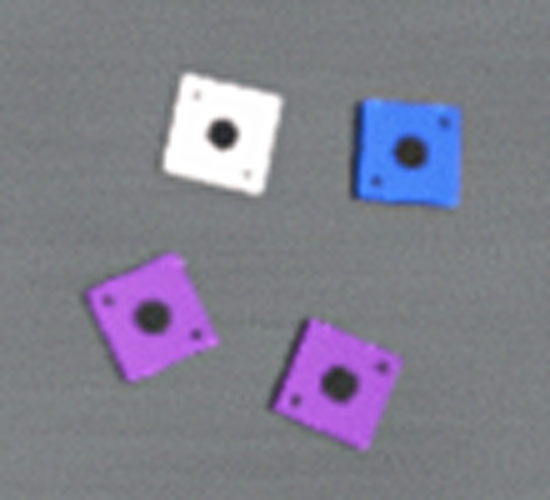

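View pics/c2.png

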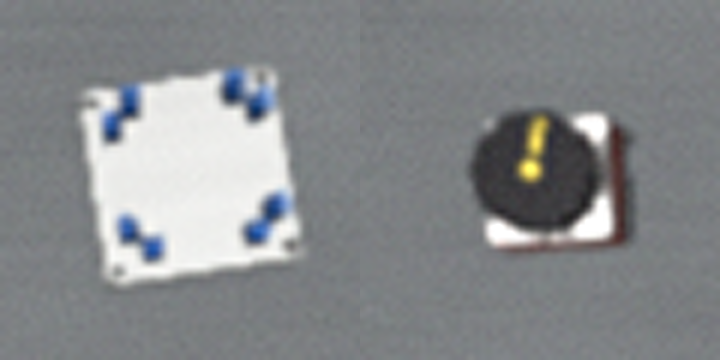

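The whitish block (crop 222,133; full 414,206) is bare metal of the nest plate's colour, and the others are blue or purple, so it is the spacer. Next I'll measure yaws.

```bash
cat >> h.py <<'E'
from scipy.spatial.transform import Rotation as Rn
def tool():
    s=read_state(); R=Rn.from_euler('xyz',s['eef_rot']).as_matrix(); return np.array(s['eef_pos']),R,s
def rel(pos,yaw_open,half=True,fingers=0):
    """rotvec (tool) & shift (tool, m) to TCP pos pointing down, jaw axis at yaw_open (mod 180)"""
    P,R,s=tool()
    best=None
    for k in (0,np.pi):
        a=yaw_open+k; z=np.array([np.cos(a),np.sin(a),0]); x=np.array([0,0,-1.]); y=np.cross(z,x)
        Rt=np.c_[x,y,z]; rv=Rn.from_matrix(R.T@Rt).as_rotvec()
        if best is None or np.linalg.norm(rv)<np.linalg.norm(best[0]): best=(rv,Rt)
    rv=best[0]; d=np.array(pos)-P
    print("clock %.2f P %s gap %.1f joints %s jawyaw %.2fdeg"%(s['clock'],np.round(P,1),s['finger_gap'],np.round(s['joints'],2),np.degrees(np.arctan2(R[1,2],R[0,2]))))
    print("tool x,y,z in world:",np.round(R.T,3).tolist())
    print("rotvec",np.round(rv,4),"deg",np.round(np.degrees(rv),2),"shift(tool, mm)",np.round(R.T@d,1),"in target frame",np.round(best[1].T@d,1))
E
python3 - <<'E'
from h import *
im=cv2.imread("pics/top0.png"); p=camera_params("top")
hsv=cv2.cvtColor(im,cv2.COLOR_BGR2HSV)
def rect(box,z,thr=185):
    x0,y0,x1,y1=box
    m=np.zeros(im.shape[:2],np.uint8); m[y0:y1,x0:x1]=((im.min(2)>thr))[y0:y1,x0:x1]*255
    n,l,st,_=cv2.connectedComponentsWithStats(m); i=1+np.argmax(st[1:,4])
    c,_=cv2.findContours((l==i).astype(np.uint8),cv2.RETR_EXTERNAL,cv2.CHAIN_APPROX_NONE)
    W=toplane(p,cv2.convexHull(c[0]).reshape(-1,2),z)[:,:2]
    r=cv2.minAreaRect(W.astype(np.float32)); return r
print("spacer",rect((400,190,430,222),20))
print("nest",rect((320,160,375,208),20))
print("jar",rect((232,185,270,222),60,150))
# cap line
m=np.zeros(im.shape[:2],bool); m[190:215,235:265]=((hsv[...,0]>18)&(hsv[...,0]<40)&(hsv[...,1]>100)&(hsv[...,2]>120))[190:215,235:265]
v,u=np.nonzero(m); W=toplane(p,np.c_[u,v],98)[:,:2]; q,_,_,_=cv2.fitLine(W.astype(np.float32),cv2.DIST_L2,0,.01,.01).ravel(),0,0,0
print(len(u),q,np.degrees(np.arctan2(q[1],q[0])),W.min(0),W.max(0))
rel([534,-257,150],0)
E
```

```text
spacer ((533.5980224609375, -258.2515563964844), (62.40948486328125, 61.81550598144531), 76.31134796142578)
nest ((605.8031005859375, -52.69794464111328), (98.58930969238281, 100.28343200683594), 8.291803359985352)
jar ((515.7262573242188, 210.2449493408203), (16.39474868774414, 35.48164749145508), 37.87583923339844)
30 [ 9.7579426e-01 -2.1869065e-01  5.4825580e+02  2.2985760e+02] -12.63214 [536.34207186 225.33774331] [562.06880998 236.59269481]
clock 1.35 P [ 141.8 -531.4  205.4] gap 93.9 joints [-1.38  0.3   1.52 -0.    1.32 -0.07] jawyaw -75.06deg
tool x,y,z in world: [[-0.0, 0.0, -1.0], [0.966, 0.258, 0.0], [0.258, -0.966, -0.0]]
rotvec [-1.31 -0.   -0.  ] deg [-75.06  -0.    -0.  ] shift(tool, mm) [  55.5  449.7 -164. ] in target frame [ 55.4 274.4 392.2]
```

>>> {"api": "play_rows", "payload": {"motion": [0,0,0,0,0.04,-0.019,-1,0,0,0,0,0.04,-0.019,-1,0,0,0,0,0.04,-0.019,-1,0,0,0,0,0.04,-0.019,-1,0,0,0,0,0.04,-0.019,-1,0,0,0,0,0.04,-0.019,-1,0,0,0,0,0.04,-0.019,-1,0,0,0,0,0.04,-0.019,-1,0,0,0,0,0.04,-0.019,-1,0,0,0,0,0.04,-0.019,-1,0.125,0,0,0,0,0,-1,0.125,0,0,0,0,0,-1,0.125,0,0,0,0,0,-1,0.125,0,0,0,0,0,-1,0,0,0,0,0,0,-1,0,0,0,0,0,0,-1]}}

```text
clock: 2.95
eef_pos: [492.7, -231.6, 205.3]
eef_rot: [1.138, 1.569, -0.687]
wrist_force: [-0.3, 0.5, 0.3]
finger_gap: 94.3
```

```bash
python3 - <<'E'
from h import *
import pickle
rel([533.6,-258.2,100],np.radians(76.3))
im,d=camera("wrist");p=camera_params("wrist"); cv2.imwrite("pics/w1.png",im); pickle.dump((im,d,p),open("pics/w1.pkl","wb"))
E
```

```text
clock 2.95 P [ 492.7 -231.6  205.3] gap 94.3 joints [-0.51  0.29  1.54 -0.    1.31  1.32] jawyaw -104.57deg
tool x,y,z in world: [[0.001, -0.001, -1.0], [0.968, -0.252, 0.002], [-0.252, -0.968, 0.001]]
rotvec [-0.0152  0.0007 -0.0015] deg [-0.87  0.04 -0.09] shift(tool, mm) [105.4  46.1  15.4] in target frame [105.3  46.1  16.1]
```

View pics/w1.png

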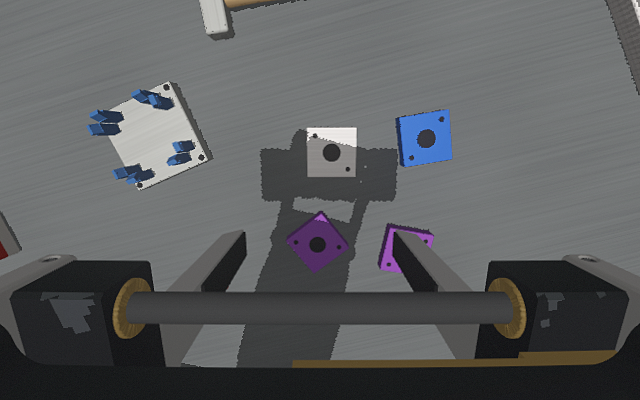

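The wrist view shows the grey metal spacer at (332,152) and the nest at (155,135). I'll fit both with depth.

```bash
python3 - <<'E'
from h import *
import pickle
im,d,p=pickle.load(open("pics/w1.pkl","rb"))
def fit(box,z0,z1,zt):
    m=np.zeros(d.shape,bool); x0,y0,x1,y1=box; m[y0:y1,x0:x1]=1
    v,u=np.nonzero(m&(d>0)); r=rays(p,np.c_[u,v]); C=np.c_[r*d[v,u][:,None],d[v,u]]@p['T'][:3,:3].T+p['T'][:3,3]
    k=(C[:,2]>z0)&(C[:,2]<z1); 
    mm=np.zeros(d.shape,np.uint8); mm[v[k],u[k]]=1
    n,l,st,_=cv2.connectedComponentsWithStats(mm); i=1+np.argmax(st[1:,4])
    c,_=cv2.findContours((l==i).astype(np.uint8),cv2.RETR_EXTERNAL,cv2.CHAIN_APPROX_NONE); c=max(c,key=len)
    W=toplane(p,cv2.convexHull(c).reshape(-1,2),zt)[:,:2]
    print(cv2.minAreaRect(W.astype(np.float32)), np.median(C[k,2]), st[i])
fit((290,115,375,190),15,28,20)
fit((70,70,225,205),15,26,20)
# dark bore centre
g=cv2.cvtColor(im,cv2.COLOR_BGR2GRAY)
print(g[152,332],g[140,312],g[165,320])
m=np.zeros(d.shape,np.uint8); m[140:165,318:346]=(g[140:165,318:346]<60)
n,l,st,ce=cv2.connectedComponentsWithStats(m); i=1+np.argmax(st[1:,4]); print(st[i],toplane(p,[ce[i]],20))
E
```

```text
((534.56591796875, -257.7895812988281), (58.281002044677734, 59.86088943481445), 76.69446563720703) 19.664539852497484 [ 307  127   49   51 2406]
((605.8636474609375, -54.79374313354492), (100.0225601196289, 102.03642272949219), 8.041078567504883) 19.66330197886103 [ 105   81  104  110 5516]
48 141 139
[323 144  17  17 230] [[ 534.2707621  -257.79958554   20.        ]]
```

>>> {"api": "play_rows", "payload": {"motion": [-0.02,0,0,0.01,0.0235,0.0075,-1,0,0,0,0.02,0.0235,0.0075,-1,0,0,0,0.04,0,0,-1,0,0,0,0.04,0,0,-1,0,0,0,0,0,0,-1,0,0,0,0,0,0,-1]}}

```text
clock: 3.6
eef_pos: [537.4, -259.7, 94.9]
eef_rot: [1.239, 1.564, -0.55]
wrist_force: [-0.1, 0.0, -0.1]
finger_gap: 94.1
```

```bash
python3 - <<'E'
from h import *
rel([534.3,-257.9,4],np.radians(76.6))
E
```

```text
clock 3.60 P [ 537.4 -259.7   94.9] gap 94.1 joints [-0.51  0.51  1.5  -0.    1.13  1.28] jawyaw -102.51deg
tool x,y,z in world: [[0.005, -0.003, -1.0], [0.976, -0.217, 0.006], [-0.217, -0.976, 0.002]]
rotvec [ 0.0156  0.002  -0.0061] deg [ 0.89  0.12 -0.35] shift(tool, mm) [90.9 -4.  -1.3] in target frame [90.9 -3.5 -1.1]
```

>>> {"api": "play_rows", "payload": {"motion": [0.0156,0.002,-0.006,0.02,-0.0035,-0.001,-1,0,0,0,0.03,0,0,-1,0,0,0,0.025,0,0,-1,0,0,0,0.01,0,0,-1,0,0,0,0,0,0,-1,0,0,0,0,0,0,-1]}}

```text
clock: 4.2
eef_pos: [540.2, -261.5, 21.6]
eef_rot: [1.286, 1.553, -0.514]
wrist_force: [0.1, 0.6, 0.1]
finger_gap: 94.1
```

```bash
python3 - <<'E'
from h import *
rel([534.3,-257.9,4],np.radians(76.6))
E
```

```text
clock 4.20 P [ 540.2 -261.5   21.6] gap 94.1 joints [-0.51  0.6   1.54 -0.    0.98  1.29] jawyaw -103.13deg
tool x,y,z in world: [[0.015, -0.009, -1.0], [0.974, -0.227, 0.017], [-0.227, -0.974, 0.005]]
rotvec [ 0.0048  0.0048 -0.0167] deg [ 0.28  0.28 -0.95] shift(tool, mm) [17.5 -6.9 -2.2] in target frame [17.6 -6.6 -2.1]
```

>>> {"api": "play_rows", "payload": {"motion": [0.005,0.005,-0.017,0.003,-0.0066,-0.002,-1,0,0,0,0,0,0,-1]}}

```text
clock: 4.4
eef_pos: [534.9, -258.4, 21.1]
eef_rot: [1.346, 1.569, -0.459]
wrist_force: [-0.5, -0.3, -0.6]
finger_gap: 93.5
```

```bash
python3 - <<'E'
from h import *
rel([534.3,-257.9,4],np.radians(76.6))
E
```

```text
clock 4.40 P [ 534.9 -258.4   21.1] gap 93.5 joints [-0.51  0.6   1.55  0.    0.99  1.29] jawyaw -103.41deg
tool x,y,z in world: [[0.002, -0.001, -1.0], [0.973, -0.232, 0.002], [-0.232, -0.973, 0.0]]
rotvec [-0.0002  0.0004 -0.0018] deg [-0.01  0.02 -0.1 ] shift(tool, mm) [17.1 -0.8 -0.3] in target frame [17.1 -0.7 -0.3]
```

>>> {"api": "play_rows", "payload": {"motion": [0,0,-0.002,0.01,-0.0007,0,-1,0,0,0,0.008,-0.0005,0,-1,0,0,0,0,0,0,-1]}}

```text
clock: 4.7
eef_pos: [534.1, -258.3, 2.8]
eef_rot: [0.919, 1.569, -0.886]
wrist_force: [0.9, 0.2, -0.9]
finger_gap: 93.9
```

```bash
python3 - <<'E'
from h import *
rel([534.3,-257.9,4],np.radians(76.6))
E
```

```text
clock 4.70 P [ 534.1 -258.3    2.8] gap 93.9 joints [-0.51  0.63  1.56 -0.    0.96  1.29] jawyaw -103.41deg
tool x,y,z in world: [[0.001, -0.001, -1.0], [0.973, -0.232, 0.001], [-0.232, -0.973, 0.001]]
rotvec [-0.0002  0.0009 -0.0011] deg [-0.01  0.05 -0.06] shift(tool, mm) [-1.2  0.1 -0.4] in target frame [-1.2  0.1 -0.4]
```

>>> {"api": "play_rows", "payload": {"motion": [0,0,0,0,0,0,1,0,0,0,0,0,0,1,0,0,0,0,0,0,1,0,0,0,0,0,0,1,0,0,0,0,0,0,1,0,0,0,0,0,0,1], "newtons": 30}}

```text
clock: 5.3
eef_pos: [534.1, -258.3, 2.6]
eef_rot: [0.806, 1.57, -0.998]
wrist_force: [1.0, 0.1, -0.7]
finger_gap: 59.6
```

```bash
python3 - <<'E'
from h import *
rel([534.3,-257.9,4],np.radians(76.6))
E
```

```text
clock 5.30 P [ 534.1 -258.3    2.6] gap 59.6 joints [-0.51  0.63  1.56 -0.    0.96  1.29] jawyaw -103.41deg
tool x,y,z in world: [[0.001, -0.001, -1.0], [0.973, -0.232, 0.001], [-0.232, -0.973, 0.001]]
rotvec [-0.0001  0.0007 -0.0007] deg [-0.01  0.04 -0.04] shift(tool, mm) [-1.4  0.1 -0.4] in target frame [-1.4  0.1 -0.4]
```

>>> {"api": "play_rows", "payload": {"motion": [0,0,0,-0.02,0,0,1,0,0,0,-0.04,0,0,1,0,0,0,-0.045,0,0,1,0,0,0,-0.045,0,0,1,-0.125,0,0,-0.02,0,0,1,-0.125,0,0,0,0,0,1,-0.125,0,0,0,0,0,1,0,0,0,0,0,-0.045,1,0,0,0,0,0,-0.045,1,0,0,0,0,0,-0.045,1,0,0,0,0,0,-0.045,1,0,0,0,0,0,0,1,0,0,0,0,0,0,1]}}

```text
clock: 6.6
eef_pos: [502.6, -74.0, 178.0]
eef_rot: [-2.04, 1.568, 2.829]
wrist_force: [0.1, -0.6, -1.8]
finger_gap: 59.5
```

```bash
python3 - <<'E'
from h import *
import pickle
rel([606,-54,100],np.radians(98.2))
im,d=camera("wrist");p=camera_params("wrist"); cv2.imwrite("pics/w2.png",im); pickle.dump((im,d,p),open("pics/w2.pkl","wb"))
E
```

```text
clock 6.60 P [502.6 -74.  178. ] gap 59.5 joints [-0.22  0.23  1.67  0.    1.24  1.2 ] jawyaw -81.02deg
tool x,y,z in world: [[-0.003, 0.001, -1.0], [0.988, 0.156, -0.003], [0.156, -0.988, -0.001]]
rotvec [ 0.0135 -0.0013  0.0027] deg [ 0.78 -0.08  0.15] shift(tool, mm) [ 77.7 105.5  -3.6] in target frame [ 78.  105.2  -5.1]
```

View pics/w2.png

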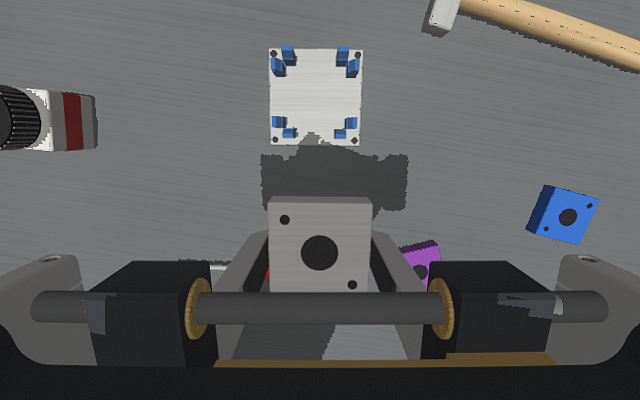

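The view shows the spacer held level between the fingers, with its bore at (319,252), and the nest ahead at (316,97).

```bash
python3 - <<'E'
from h import *
import pickle
im,d,p=pickle.load(open("pics/w2.pkl","rb"))
v,u=np.mgrid[30:165,250:380]; v=v.ravel();u=u.ravel()
C=np.c_[rays(p,np.c_[u,v])*d[v,u][:,None],d[v,u]]@p['T'][:3,:3].T+p['T'][:3,3]
k=(C[:,2]>14)&(C[:,2]<26); mm=np.zeros(d.shape,np.uint8); mm[v[k],u[k]]=1
mm=cv2.morphologyEx(mm,cv2.MORPH_OPEN,np.ones((3,3)))
c,_=cv2.findContours(mm,cv2.RETR_EXTERNAL,cv2.CHAIN_APPROX_NONE); c=max(c,key=len)
print("nest plate",cv2.minAreaRect(toplane(p,c.reshape(-1,2),20)[:,:2].astype(np.float32)),np.median(C[k,2]))
# posts by colour + height
hsv=cv2.cvtColor(im,cv2.COLOR_BGR2HSV)
b=(hsv[v,u,0]>100)&(hsv[v,u,0]<125)&(hsv[v,u,1]>120)&(C[:,2]>56)&(C[:,2]<64)
print("post tops",b.sum(),cv2.minAreaRect(C[b][:,:2].astype(np.float32)))
g=cv2.cvtColor(im,cv2.COLOR_BGR2GRAY)
m=np.zeros(d.shape,np.uint8); m[232:273,296:342]=(g[232:273,296:342]<70)
n,l,st,ce=cv2.connectedComponentsWithStats(m); i=1+np.argmax(st[1:,4]); P,R,s=tool(); w=toplane(p,[ce[i]],P[2]+17.3)[0]
print("bore",st[i],w,"tool frame",R.T@(w-P))
# spacer outline
v,u=np.mgrid[190:292,262:378]; v=v.ravel();u=u.ravel()
C=np.c_[rays(p,np.c_[u,v])*d[v,u][:,None],d[v,u]]@p['T'][:3,:3].T+p['T'][:3,3]
k=(C[:,2]>185)&(C[:,2]<205); A=C[k]; n=np.linalg.svd(A-A.mean(0),full_matrices=False)[2][2]; print(np.median(A[:,2]),n)
E
```

```text
nest plate ((605.3951416015625, -53.36711120605469), (98.84545135498047, 98.68928527832031), 8.200115203857422) 19.522073514373176
post tops 568 ((606.0773315429688, -53.33101272583008), (82.718505859375, 82.31936645507812), 7.827546119689941)
bore [ 301  235   37   35 1001] [502.95192503 -74.21190349 195.22362638] tool frame [-17.3007773    0.30177227  -0.09252451]
195.0415600201359 [0.0258358  0.00115206 0.99966554]
```

>>> {"api": "play_rows", "payload": {"motion": [0.016,0,0.003,0.01,0.035,-0.001,1,0,0,0,0.02,0.035,-0.001,1,0,0,0,0.02,0.03,-0.001,1,0,0,0,0.02,0,0,1,0,0,0,0,0,0,1]}}

```text
clock: 7.15
eef_pos: [605.8, -62.5, 105.0]
eef_rot: [1.888, 1.569, 0.45]
wrist_force: [-0.2, 0.6, -2.4]
finger_gap: 59.8
```

```bash
python3 - <<'E'
from h import *
rel([605.4,-53.4,80],np.radians(98.0))
E
```

```text
clock 7.15 P [605.8 -62.5 105. ] gap 59.8 joints [-0.16  0.52  1.45  0.    1.17  1.27] jawyaw -82.42deg
tool x,y,z in world: [[0.001, 0.001, -1.0], [0.991, 0.132, 0.001], [0.132, -0.991, -0.0]]
rotvec [-0.0073 -0.0005 -0.0014] deg [-0.42 -0.03 -0.08] shift(tool, mm) [25.   0.8 -9.1] in target frame [25.   0.9 -9.1]
```

>>> {"api": "play_rows", "payload": {"motion": [-0.007,0,-0.001,0.01,0.001,-0.009,1,0,0,0,0.01,0,0,1,0,0,0,0,0,0,1]}}

```text
clock: 7.45
eef_pos: [605.7, -54.7, 85.0]
eef_rot: [1.6, 1.569, 0.166]
wrist_force: [-0.3, -0.7, -2.1]
finger_gap: 59.6
```

```bash
python3 - <<'E'
from h import *
rel([605.4,-53.4,65],np.radians(98.0))
E
```

```text
clock 7.45 P [605.7 -54.7  85. ] gap 59.6 joints [-0.15  0.54  1.47  0.    1.13  1.28] jawyaw -82.12deg
tool x,y,z in world: [[0.001, 0.0, -1.0], [0.991, 0.137, 0.001], [0.137, -0.991, -0.0]]
rotvec [-0.0021 -0.     -0.0014] deg [-0.12 -0.   -0.08] shift(tool, mm) [20.  -0.1 -1.3] in target frame [20.  -0.1 -1.3]
```

>>> {"api": "play_rows", "payload": {"motion": [-0.002,0,-0.001,0.01,0,-0.0015,1,0,0,0,0.01,0,0,1,0,0,0,0.008,0,0,1,0,0,0,0.008,0,0,1,0,0,0,0,0,0,1]}}

```text
clock: 7.95
eef_pos: [605.7, -53.5, 47.5]
eef_rot: [1.311, 1.568, -0.121]
wrist_force: [-0.1, -0.4, -2.4]
finger_gap: 59.9
```

```bash
python3 - <<'E'
from h import *
rel([605.4,-53.4,25],np.radians(98.0))
E
```

```text
clock 7.95 P [605.7 -53.5  47.5] gap 59.9 joints [-0.15  0.59  1.49  0.    1.06  1.28] jawyaw -82.01deg
tool x,y,z in world: [[0.003, -0.0, -1.0], [0.99, 0.139, 0.002], [0.139, -0.99, 0.001]]
rotvec [-0.0001  0.0006 -0.0024] deg [-0.01  0.04 -0.14] shift(tool, mm) [22.5 -0.3 -0.1] in target frame [22.5 -0.3 -0.1]
```

In the pocket with no contact force. I'll go further down.

>>> {"api": "play_rows", "payload": {"motion": [0,0,-0.002,0.009,0,0,1,0,0,0,0.007,0,0,1,0,0,0,0.005,0,0,1,0,0,0,0.001,0,0,1,0,0,0,0,0,0,1]}}

```text
clock: 8.45
eef_pos: [605.9, -53.6, 23.6]
eef_rot: [0.544, 1.57, -0.887]
wrist_force: [-0.1, 0.5, -2.7]
finger_gap: 60.0
```

```bash
python3 - <<'E'
from h import *
rel([605.4,-53.4,22.6],np.radians(98.0))
E
```

```text
clock 8.45 P [605.9 -53.6  23.6] gap 60.0 joints [-0.15  0.63  1.5  -0.    1.01  1.28] jawyaw -82.02deg
tool x,y,z in world: [[0.001, -0.001, -1.0], [0.99, 0.139, 0.0], [0.139, -0.99, 0.001]]
rotvec [-0.0003  0.0007 -0.0004] deg [-0.02  0.04 -0.02] shift(tool, mm) [ 1.  -0.4 -0.2] in target frame [ 1.  -0.4 -0.2]
```

>>> {"api": "play_rows", "payload": {"motion": [0,0,0,0.001,-0.0004,0,1,0,0,0,0.0003,0,0,1,0,0,0,0,0,0,-0.3,0,0,0,0,0,0,-0.8,0,0,0,0,0,0,-1,0,0,0,0,0,0,-1,0,0,0,-0.03,0,0,-1,0,0,0,-0.045,0,0,-1,0,0,0,-0.045,0,0,-1,0,0,0,-0.045,0,0,-1,0,0,0,0,0,0,-1]}}

```text
clock: 9.55
eef_pos: [605.2, -53.5, 194.4]
eef_rot: [0.902, 1.569, -0.529]
wrist_force: [0.7, -0.1, -0.4]
finger_gap: 94.1
```

```bash
python3 - <<'E'
from h import *
import pickle
rel([542,231,200],np.radians(90))
im,d=camera("wrist");p=camera_params("wrist"); cv2.imwrite("pics/w3.png",im); pickle.dump((im,d,p),open("pics/w3.pkl","wb"))
E
```

```text
clock 9.55 P [605.2 -53.5 194.4] gap 94.1 joints [-0.15  0.44  1.36 -0.    1.34  1.28] jawyaw -82.01deg
tool x,y,z in world: [[0.001, -0.001, -1.0], [0.99, 0.139, 0.001], [0.139, -0.99, 0.001]]
rotvec [ 0.1394  0.0008 -0.0012] deg [ 7.99  0.05 -0.07] shift(tool, mm) [  -5.9  -23.1 -290.5] in target frame [  -5.6  -63.2 -284.5]
```

View pics/w3.png

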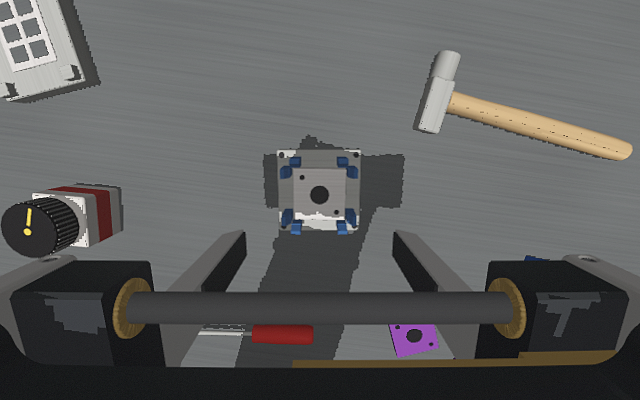

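The spacer sits between the posts, with its bore at (319,195). I'll check it numerically, then go to the jar.

```bash
python3 - <<'E'
from h import *
import pickle
im,d,p=pickle.load(open("pics/w3.pkl","rb"))
v,u=np.mgrid[145:238,270:370]; v=v.ravel();u=u.ravel()
C=np.c_[rays(p,np.c_[u,v])*d[v,u][:,None],d[v,u]]@p['T'][:3,:3].T+p['T'][:3,3]
for z0,z1,zt in ((35,46,40),(15,26,20)):
    k=(C[:,2]>z0)&(C[:,2]<z1); A=C[k]
    n=np.linalg.svd(A-A.mean(0),full_matrices=False)[2][2]
    mm=np.zeros(d.shape,np.uint8); mm[v[k],u[k]]=1; mm=cv2.morphologyEx(mm,cv2.MORPH_OPEN,np.ones((3,3)))
    pts=np.argwhere(mm)[:,::-1]
    print(np.median(A[:,2]),n,cv2.minAreaRect(toplane(p,pts,zt)[:,:2].astype(np.float32)))
g=cv2.cvtColor(im,cv2.COLOR_BGR2GRAY)
m=np.zeros(d.shape,np.uint8); m[183:208,306:333]=(g[183:208,306:333]<60)
n,l,st,ce=cv2.connectedComponentsWithStats(m); i=1+np.argmax(st[1:,4]);print("bore",toplane(p,[ce[i]],40))
P,R,s=tool(); print("shift to standoff",R.T@(np.array([455,219,195])-P))
E
```

```text
36.42339597537935 [-0.00308416  0.00309457 -0.99999046] ((602.4906616210938, -53.398765563964844), (62.68505096435547, 80.7481689453125), 7.949027061462402)
16.352531792911577 [ 0.00283865 -0.00176676  0.99999441] ((604.7841186523438, -52.539249420166016), (97.95645141601562, 96.6190185546875), 8.216571807861328)
bore [[605.05846134 -53.21916611  40.        ]]
shift to standoff [  -3.53446547 -109.93462889 -290.45821813]
```

The spacer top is 20.1 mm above the plate and level, so it is seated. Moving to view the jar.

>>> {"api": "play_rows", "payload": {"motion": [0,0,0,0,-0.016,-0.042,-1,0,0,0,0,-0.016,-0.042,-1,0,0,0,0,-0.016,-0.042,-1,0,0,0,0,-0.016,-0.042,-1,0,0,0,0,-0.016,-0.042,-1,0,0,0,0,-0.016,-0.042,-1,0,0,0,0,-0.014,-0.038,-1,0,0,0,0,0,0,-1,0,0,0,0,0,0,-1]}}

```text
clock: 10.5
eef_pos: [444.7, 226.5, 179.7]
eef_rot: [-1.522, 1.552, -2.956]
wrist_force: [-0.0, -0.2, -0.2]
finger_gap: 94.1
```

```bash
python3 - <<'E'
from h import *
import pickle
rel([542,231,200],np.radians(90))
im,d=camera("wrist");p=camera_params("wrist"); cv2.imwrite("pics/w4.png",im); pickle.dump((im,d,p),open("pics/w4.pkl","wb"))
for o in ["jar","cap_top","jar_rim"]:
    for r in place_of("wrist",o): print(o,r['conf'],p['T'][:3,:3]@r['at']+p['T'][:3,3])
E
```

```text
clock 10.50 P [444.7 226.5 179.7] gap 94.1 joints [0.4  0.22 1.68 0.   1.26 1.83] jawyaw -82.13deg
tool x,y,z in world: [[-0.018, -0.003, -1.0], [0.99, 0.137, -0.018], [0.137, -0.991, 0.001]]
rotvec [0.1373 0.0022 0.0184] deg [7.87 0.12 1.05] shift(tool, mm) [-22.   96.6   8.9] in target frame [-20.3  97.3  -4.5]
cap_top 0.61 [542.5081558  228.81794307  97.21582256]
```

View pics/w4.png

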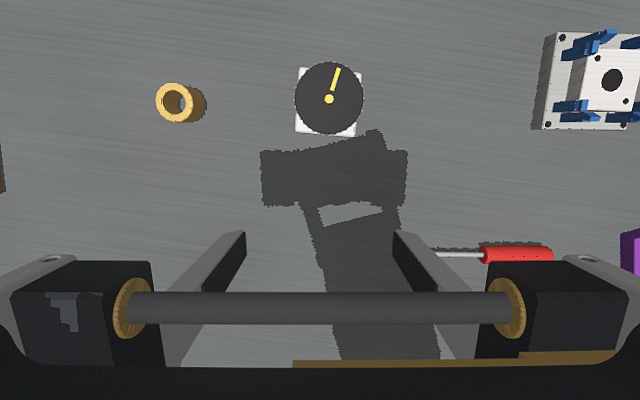

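The cap is centred at (329,98), with the jar's white corners around it. I'll measure the centre and the yaws.

```bash
python3 - <<'E'
from h import *
import pickle
im,d,p=pickle.load(open("pics/w4.pkl","rb"))
v,u=np.mgrid[50:150,280:380]; v=v.ravel();u=u.ravel()
C=np.c_[rays(p,np.c_[u,v])*d[v,u][:,None],d[v,u]]@p['T'][:3,:3].T+p['T'][:3,3]
print(np.percentile(C[:,2],[5,60,90,99]))
k=(C[:,2]>92)&(C[:,2]<104); mm=np.zeros(d.shape,np.uint8); mm[v[k],u[k]]=1
c,_=cv2.findContours(mm,cv2.RETR_EXTERNAL,cv2.CHAIN_APPROX_NONE); c=max(c,key=len)
print("cap",cv2.minEnclosingCircle(toplane(p,c.reshape(-1,2),98)[:,:2].astype(np.float32)),np.median(C[k],0))
k=(C[:,2]>52)&(C[:,2]<66); mm=np.zeros(d.shape,np.uint8); mm[v[k],u[k]]=1; pts=np.argwhere(mm)[:,::-1]
print("jar",k.sum(),cv2.minAreaRect(toplane(p,pts,60)[:,:2].astype(np.float32)))
hsv=cv2.cvtColor(im,cv2.COLOR_BGR2HSV)
b=(hsv[v,u,0]>18)&(hsv[v,u,0]<40)&(hsv[v,u,1]>100)&(hsv[v,u,2]>120)
q=cv2.fitLine(toplane(p,np.c_[u,v][b],98)[:,:2].astype(np.float32),cv2.DIST_L2,0,.01,.01).ravel(); print("line",b.sum(),q,np.degrees(np.arctan2(q[1],q[0])))
cv2.imwrite("pics/c4.png",cv2.resize(im[50:150,280:380],None,fx=5,fy=5,interpolation=cv2.INTER_CUBIC))
E
```

```text
[-1.4896845  60.60555965 98.08635846 99.09565629]
cap ((539.5864868164062, 231.41064453125), 29.405813217163086) [540.6036882  231.36738126  97.57677076]
jar 467 ((539.7147216796875, 231.33624267578125), (59.81949234008789, 58.53704833984375), 2.6401991844177246)
line 186 [ 9.8291290e-01 -1.8407142e-01  5.4975354e+02  2.2944121e+02] -10.606998
```

View pics/c4.png

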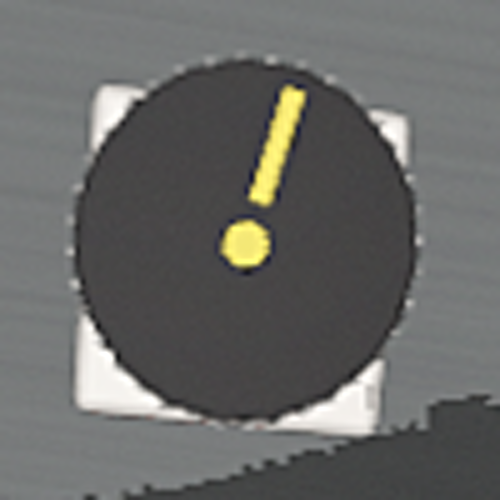

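>>> {"api": "play_rows", "payload": {"motion": [0.092,0.002,0.018,0,0,0,-1,0,0,0,0,0,0,-1,0,0,0,0,0.03,0,-1,0,0,0,0,0.03,0,-1,0,0,0,0.01,0.03,0,-1,0,0,0,0.03,0,0,-1,0,0,0,0.01,0,0,-1,0,0,0,0,0,0,-1]}}

```text
clock: 11.5
eef_pos: [542.3, 223.2, 129.1]
eef_rot: [3.116, 1.57, 1.591]
wrist_force: [-0.6, 0.6, 0.4]
finger_gap: 93.8
```

```bash
python3 - <<'E'
from h import *
rel([539.7,231.4,70],np.radians(92.6))
E
```

```text
clock 11.50 P [542.3 223.2 129.1] gap 93.8 joints [0.33 0.45 1.5  0.   1.19 1.85] jawyaw -87.38deg
tool x,y,z in world: [[-0.0, 0.001, -1.0], [0.999, 0.046, 0.0], [0.046, -0.999, -0.001]]
rotvec [ 0.0003 -0.0006 -0.    ] deg [ 0.02 -0.04 -0.  ] shift(tool, mm) [59.1 -2.3 -8.3] in target frame [59.1 -2.3 -8.3]
```

>>> {"api": "play_rows", "payload": {"motion": [0,0,0,0.01,-0.0022,-0.008,-1,0,0,0,0.015,0,0,-1,0,0,0,0.015,0,0,-1,0,0,0,0.01,0,0,-1,0,0,0,0,0,0,-1,0,0,0,0,0,0,-1]}}

```text
clock: 12.1
eef_pos: [539.5, 232.7, 78.7]
eef_rot: [2.037, 1.567, 0.515]
wrist_force: [-1.0, 0.2, 0.7]
finger_gap: 94.1
```

```bash
python3 - <<'E'
from h import *
rel([539.7,231.4,70],np.radians(92.6))
E
```

```text
clock 12.10 P [539.5 232.7  78.7] gap 94.1 joints [0.34 0.51 1.54 0.   1.09 1.87] jawyaw -87.19deg
tool x,y,z in world: [[0.003, 0.002, -1.0], [0.999, 0.049, 0.004], [0.049, -0.999, -0.002]]
rotvec [ 0.0037 -0.0018 -0.0036] deg [ 0.21 -0.1  -0.2 ] shift(tool, mm) [8.7 0.1 1.3] in target frame [8.7 0.1 1.3]
```

>>> {"api": "play_rows", "payload": {"motion": [0.004,-0.002,-0.004,0.008,0,0.0012,-1,0,0,0,0.0005,0,0,-1,0,0,0,0,0,0,1,0,0,0,0,0,0,1,0,0,0,0,0,0,1,0,0,0,0,0,0,1,0,0,0,0,0,0,1,0,0,0,0,0,0,1,0,0,0,0,0,0,1], "newtons": 60}}

```text
clock: 13.0
eef_pos: [540.5, 231.6, 71.4]
eef_rot: [1.73, 1.569, 0.204]
wrist_force: [1.1, -0.6, -0.1]
finger_gap: 56.9
```

```bash
python3 - <<'E'
from h import *
rel([539.7,231.4,70],np.radians(92.6)); print(read_state()['wrist_force'])
E
```

```text
clock 13.00 P [540.5 231.6  71.4] gap 56.9 joints [ 0.34  0.52  1.54 -0.    1.08  1.87] jawyaw -87.44deg
tool x,y,z in world: [[0.002, 0.0, -1.0], [0.999, 0.045, 0.002], [0.045, -0.999, -0.0]]
rotvec [-0.0006 -0.0003 -0.0021] deg [-0.04 -0.02 -0.12] shift(tool, mm) [ 1.4 -0.8  0.1] in target frame [ 1.4 -0.8  0.1]
[ 1.13841924 -0.58330646 -0.06471576]
```

>>> {"api": "play_rows", "payload": {"motion": [0,0,-0.002,-0.01,0,0,1,0,0,0,-0.02,0,0,1,0,0,0,-0.03,0,0,1,0,0,0,-0.03,0,0,1,0,0,0,-0.02,0,0,1,-0.094,0,0,-0.01,0,0,1,0,0,0,0,0,0,1]}}

```text
clock: 13.7
eef_pos: [538.9, 231.2, 197.3]
eef_rot: [-1.541, 1.565, -2.971]
wrist_force: [0.3, 0.0, -4.9]
finger_gap: 57.2
```

```bash
python3 - <<'E'
from h import *
import pickle
rel([605.7,-53.4,180],np.radians(98)); print(read_state()['wrist_force'])
im,d=camera("wrist");p=camera_params("wrist"); cv2.imwrite("pics/w5.png",im); pickle.dump((im,d,p,tool()),open("pics/w5.pkl","wb"))
im2,_=camera("side"); cv2.imwrite("pics/s5.png",cv2.resize(im2[180:300,240:360],None,fx=5,fy=5))
E
```

```text
clock 13.70 P [538.9 231.2 197.3] gap 57.2 joints [0.34 0.39 1.42 0.   1.34 1.77] jawyaw -81.92deg
tool x,y,z in world: [[-0.005, -0.001, -1.0], [0.99, 0.141, -0.005], [0.141, -0.99, 0.0]]
rotvec [0.0013 0.0002 0.0053] deg [0.08 0.01 0.3 ] shift(tool, mm) [ 17.2  26.3 291.2] in target frame [ 17.3  26.6 291.1]
[ 0.30781072  0.01256773 -4.92199005]
```

View pics/w5.png

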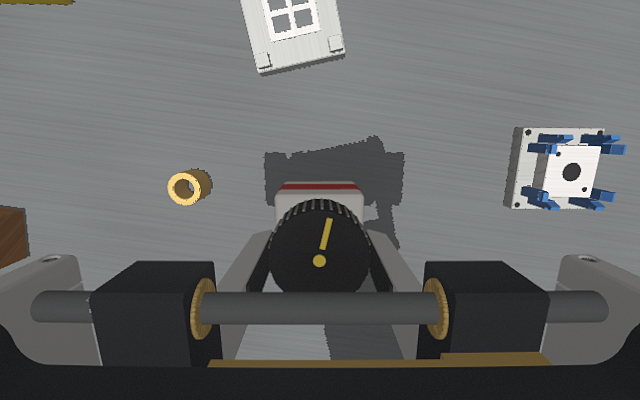

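View pics/s5.png

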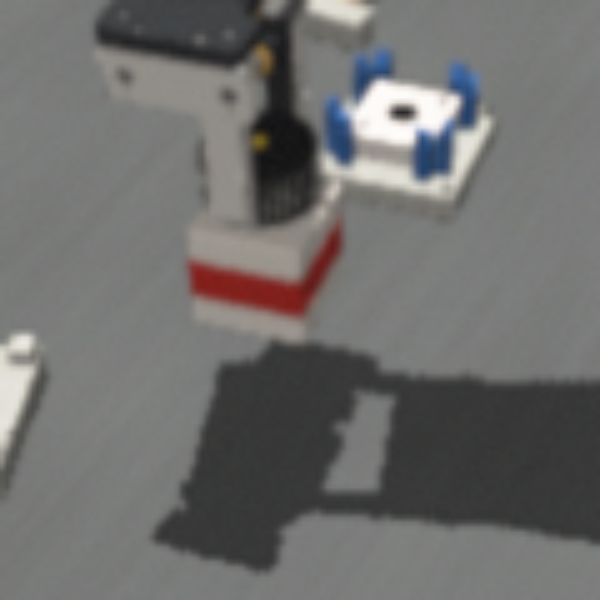

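The jar hangs level in the gripper, with the cap dot at (319,260) and the jar's front edge near row 185-195. I'll measure the in-hand offset.

```bash
python3 - <<'E'
from h import *
import pickle
im,d,p,(P,R,s)=pickle.load(open("pics/w5.pkl","rb"))
hsv=cv2.cvtColor(im,cv2.COLOR_BGR2HSV)
m=np.zeros(d.shape,np.uint8); m[210:275,300:345]=((hsv[...,0]>18)&(hsv[...,0]<40)&(hsv[...,1]>100)&(hsv[...,2]>110))[210:275,300:345]
n,l,st,ce=cv2.connectedComponentsWithStats(m)
zt=P[2]-71.4+98
for i in range(1,n):
    if st[i,4]>20:
        w=toplane(p,[ce[i]],zt)[0]; print(st[i],"tool",R.T@(w-P))
        pts=np.argwhere(l==i)[:,::-1]; T=(toplane(p,pts,zt)-P)@R
        q=cv2.fitLine(T[:,1:].astype(np.float32),cv2.DIST_L2,0,.01,.01).ravel(); print("line in tool yz",np.degrees(np.arctan2(q[1],q[0])))
# jar shoulder points
v,u=np.mgrid[170:260,262:382]; v=v.ravel();u=u.ravel(); ok=d[v,u]>0; v=v[ok];u=u[ok]
C=np.c_[rays(p,np.c_[u,v])*d[v,u][:,None],d[v,u]]@p['T'][:3,:3].T+p['T'][:3,3]
T=(C-P)@R; h=-T[:,0]  # height above TCP
print(np.histogram(h,bins=np.arange(-80,60,10)))
k=(h<-6)&(h>-18)&(T[:,1]>10); A=T[k]; print(k.sum(),A.min(0),A.max(0),np.median(A,0))
n_=np.linalg.svd(A-A.mean(0),full_matrices=False)[2][2];print("normal",n_)
# front edge: max tool y per z bin, at plane h=-11.4
rows=[]
for uu in range(282,360,3):
    kk=(u==uu)&k
    if kk.any(): rows.append((T[kk][:,2].mean(),T[kk][:,1].max()))
rows=np.array(rows); print(np.round(rows,1).tolist()); f=np.polyfit(rows[:,0],rows[:,1],1); print("edge slope deg",np.degrees(np.arctan(f[0])),f)
E
```

```text
[320 218  13  32 190] tool [-26.69534465  15.3078218    3.46150311]
line in tool yz 12.635418
[313 255  13  12 126] tool [-26.59653852  -0.64338199  -0.13317346]
line in tool yz 89.87157
(array([   0,   72,  135,  150,  211,  200, 1295,   65,  370,  486, 4461,
        145,   27]), array([-80, -70, -60, -50, -40, -30, -20, -10,   0,  10,  20,  30,  40,
        50]))
1216 [  9.82287491  10.03496809 -29.78712535] [17.88448926 29.47573613 29.53446504] [12.28002632 25.26792336 -0.74368054]
normal [-9.94549097e-01  1.04269280e-01 -1.07307090e-04]
[[-24.6, 29.1], [-22.6, 29.0], [-20.6, 29.1], [-18.6, 29.2], [-16.6, 29.4], [-14.6, 29.1], [-12.6, 29.1], [-10.6, 29.3], [-8.7, 29.1], [-6.7, 29.3], [-4.7, 29.1], [-2.7, 29.2], [-0.7, 28.8], [1.2, 29.2], [3.2, 29.3], [5.2, 29.1], [7.2, 29.2], [9.2, 29.1], [11.2, 29.1], [13.1, 29.3], [15.1, 29.3], [17.1, 29.2], [19.1, 29.3], [21.1, 29.2], [23.1, 29.1], [25.1, 29.3]]
edge slope deg 0.0638981560387316 [1.11523367e-03 2.91816034e+01]
```

>>> {"api": "play_rows", "payload": {"motion": [0.001,0,0.005,0,0.004,0.03,1,0,0,0,0,0.004,0.04,1,0,0,0,0,0.004,0.04,1,0,0,0,0,0.004,0.04,1,0,0,0,0,0.004,0.04,1,0,0,0,0,0.004,0.04,1,0,0,0,0,0.003,0.035,1,0,0,0,0,0,0.015,1,0,0,0,0,0,0,1,0,0,0,0,0,0,1]}}

```text
clock: 14.8
eef_pos: [598.4, -52.3, 183.6]
eef_rot: [-1.668, 1.55, -3.122]
wrist_force: [-1.3, 0.3, -4.0]
finger_gap: 57.3
```

```bash
python3 - <<'E'
from h import *
rel([606.4,-53.2,150],np.radians(98)); print(read_state()['wrist_force'])
E
```

```text
clock 14.80 P [598.4 -52.3 183.6] gap 57.3 joints [-0.15  0.44  1.38 -0.    1.34  1.31] jawyaw -83.32deg
tool x,y,z in world: [[-0.021, -0.0, -1.0], [0.993, 0.116, -0.021], [0.116, -0.993, -0.002]]
rotvec [-0.0231 -0.0023  0.0211] deg [-1.32 -0.13  1.21] shift(tool, mm) [33.5  8.6  1.8] in target frame [33.6  7.8  2. ]
[-1.31815394  0.2535213  -3.97321199]
```

>>> {"api": "play_rows", "payload": {"motion": [-0.023,-0.002,0.021,0.01,0.008,0.002,1,0,0,0,0.01,0,0,1,0,0,0,0,0,0,1,0,0,0,0,0,0,1]}}

```text
clock: 15.2
eef_pos: [605.5, -48.8, 162.0]
eef_rot: [-2.196, 1.568, 2.658]
wrist_force: [0.2, 0.3, -3.9]
finger_gap: 57.2
```

```bash
python3 - <<'E'
from h import *
rel([606.4,-53.2,140],np.radians(98)); print(read_state()['wrist_force'])
E
```

```text
clock 15.20 P [605.5 -48.8 162. ] gap 57.2 joints [-0.14  0.46  1.4   0.    1.28  1.29] jawyaw -81.89deg
tool x,y,z in world: [[-0.002, 0.001, -1.0], [0.99, 0.141, -0.002], [0.141, -0.99, -0.002]]
rotvec [ 0.0019 -0.0016  0.0022] deg [ 0.11 -0.09  0.12] shift(tool, mm) [22.   0.4  4.5] in target frame [22.   0.3  4.5]
[ 0.22264725  0.25520334 -3.8600146 ]
```

>>> {"api": "play_rows", "payload": {"motion": [0.002,-0.0015,0.002,0.01,0.0004,0.0045,1,0,0,0,0.01,0,0,1,0,0,0,0,0,0,1,0,0,0,0,0,0,1]}}

```text
clock: 15.6
eef_pos: [606.3, -52.8, 140.6]
eef_rot: [-1.457, 1.57, -2.888]
wrist_force: [-0.0, -0.1, -4.6]
finger_gap: 56.9
```

```bash
python3 - <<'E'
from h import *
rel([606.4,-53.2,125],np.radians(98)); print(read_state()['wrist_force'])
E
```

```text
clock 15.60 P [606.3 -52.8 140.6] gap 56.9 joints [-0.15  0.49  1.42 -0.    1.24  1.28] jawyaw -82.02deg
tool x,y,z in world: [[-0.0, -0.0, -1.0], [0.99, 0.139, -0.0], [0.139, -0.99, 0.0]]
rotvec [-0.0003  0.      0.0004] deg [-0.02  0.    0.02] shift(tool, mm) [15.6  0.   0.4] in target frame [15.6  0.   0.4]
[-0.01857547 -0.11699038 -4.56431547]
```

Aligned, 9 mm above the posts. I'll lower in small steps and watch the force.

>>> {"api": "play_rows", "payload": {"motion": [0,0,0,0.006,0,0.0004,1,0,0,0,0.006,0,0,1,0,0,0,0.004,0,0,1,0,0,0,0,0,0,1]}}

```text
clock: 16.0
eef_pos: [606.4, -53.3, 123.3]
eef_rot: [-1.249, 1.571, -2.681]
wrist_force: [-0.4, -1.4, -3.9]
finger_gap: 56.9
```

```bash
python3 - <<'E'
from h import *
rel([606.4,-53.2,111.4],np.radians(98)); print(read_state()['wrist_force'],read_state()['moment'])
E
```

```text
clock 16.00 P [606.4 -53.3 123.3] gap 56.9 joints [-0.15  0.5   1.43 -0.    1.2   1.28] jawyaw -82.04deg
tool x,y,z in world: [[-0.0, -0.0, -1.0], [0.99, 0.138, -0.0], [0.138, -0.99, 0.0]]
rotvec [-0.0007  0.0001  0.0002] deg [-0.04  0.    0.01] shift(tool, mm) [11.9  0.  -0.1] in target frame [11.9  0.  -0.1]
[-0.42521258 -1.42944638 -3.89351835] [ 0.0697167  -0.0156366  -0.00140195]
```

>>> {"api": "play_rows", "payload": {"motion": [0,0,0,0.005,0,0,1,0,0,0,0.004,0,0,1,0,0,0,0.002,0,0,1,0,0,0,0,0,0,1,0,0,0,0,0,0,1]}}

```text
clock: 16.5
eef_pos: [606.6, -53.3, 111.6]
eef_rot: [0.892, 1.57, -0.54]
wrist_force: [-0.8, -0.0, -4.0]
finger_gap: 57.3
```

```bash
python3 - <<'E'
from h import *
rel([606.4,-53.2,111.4],np.radians(98)); print(read_state()['wrist_force'],read_state()['moment'])
E
```

```text
clock 16.50 P [606.6 -53.3 111.6] gap 57.3 joints [-0.15  0.52  1.44 -0.    1.18  1.28] jawyaw -82.04deg
tool x,y,z in world: [[0.0, -0.0, -1.0], [0.99, 0.139, 0.0], [0.139, -0.99, 0.0]]
rotvec [-0.0006  0.0002 -0.0003] deg [-0.04  0.01 -0.02] shift(tool, mm) [ 0.2 -0.2 -0.2] in target frame [ 0.2 -0.2 -0.2]
[-0.77952304 -0.02890438 -3.96819815] [ 0.02213389 -0.0468964   0.01179441]
```

>>> {"api": "play_rows", "payload": {"motion": [0,0,0,0.0007,0,0,1,0,0,0,0,0,0,1,0,0,0,0,0,0,1]}}

```text
clock: 16.8
eef_pos: [606.9, -53.4, 111.7]
eef_rot: [1.202, 1.569, -0.229]
wrist_force: [-0.6, -0.3, -4.3]
finger_gap: 57.3
```

```bash
python3 - <<'E'
from h import *
rel([606.4,-53.2,111.4],np.radians(98)); print(read_state()['wrist_force'],read_state()['moment'])
E
```

```text
clock 16.80 P [606.9 -53.4 111.7] gap 57.3 joints [-0.15  0.52  1.44 -0.    1.18  1.28] jawyaw -82.04deg
tool x,y,z in world: [[0.002, -0.0, -1.0], [0.99, 0.139, 0.001], [0.139, -0.99, 0.001]]
rotvec [-0.0006  0.0006 -0.0015] deg [-0.04  0.03 -0.09] shift(tool, mm) [ 0.3 -0.5 -0.3] in target frame [ 0.3 -0.5 -0.3]
[-0.55123697 -0.27422422 -4.28357895] [-0.00852523  0.00711421 -0.01395063]
```

>>> {"api": "play_rows", "payload": {"motion": [0,0,-0.001,0.0015,-0.0005,0,1,0,0,0,0.0015,0,0,1,0,0,0,0.0005,0,0,1]}}

```text
clock: 17.1
eef_pos: [607.7, -53.5, 111.5]
eef_rot: [1.25, 1.565, -0.182]
wrist_force: [-0.4, 0.4, -3.8]
finger_gap: 56.8
```

```bash
python3 - <<'E'
from h import *
rel([606.4,-53.2,111.4],np.radians(98)); print(read_state()['wrist_force'],read_state()['moment'])
E
```

```text
clock 17.10 P [607.7 -53.5 111.5] gap 56.8 joints [-0.15  0.52  1.45 -0.    1.18  1.28] jawyaw -82.03deg
tool x,y,z in world: [[0.005, -0.001, -1.0], [0.99, 0.139, 0.005], [0.139, -0.99, 0.002]]
rotvec [-0.0006  0.0017 -0.0051] deg [-0.03  0.1  -0.29] shift(tool, mm) [ 0.1 -1.2 -0.4] in target frame [ 0.1 -1.2 -0.4]
[-0.44238072  0.40727205 -3.79308712] [0.07418641 0.06074662 0.01978174]
```

>>> {"api": "play_rows", "payload": {"motion": [-0.0006,0.0017,-0.005,0.003,-0.0012,-0.0003,1,0,0,0,0,0,0,1]}}

```text
clock: 17.3
eef_pos: [608.3, -53.6, 111.7]
eef_rot: [1.297, 1.564, -0.134]
wrist_force: [0.1, 0.1, -3.8]
finger_gap: 57.3
```

```bash
python3 - <<'E'
from h import *
rel([606.4,-53.2,111.4],np.radians(98)); print(read_state()['wrist_force'],read_state()['moment'])
im,d=camera("side"); cv2.imwrite("pics/s6.png",cv2.resize(im[140:240,270:370],None,fx=6,fy=6,interpolation=cv2.INTER_CUBIC))
E
```

```text
clock 17.30 P [608.3 -53.6 111.7] gap 57.3 joints [-0.15  0.52  1.44  0.    1.17  1.28] jawyaw -82.00deg
tool x,y,z in world: [[0.006, -0.001, -1.0], [0.99, 0.139, 0.006], [0.139, -0.99, 0.002]]
rotvec [ 0.      0.0017 -0.0062] deg [ 0.    0.1  -0.35] shift(tool, mm) [ 0.3 -1.8 -0.7] in target frame [ 0.3 -1.8 -0.7]
[ 0.10090829  0.1201077  -3.76389026] [-0.00406688 -0.02975524  0.07122492]
```

View pics/s6.png

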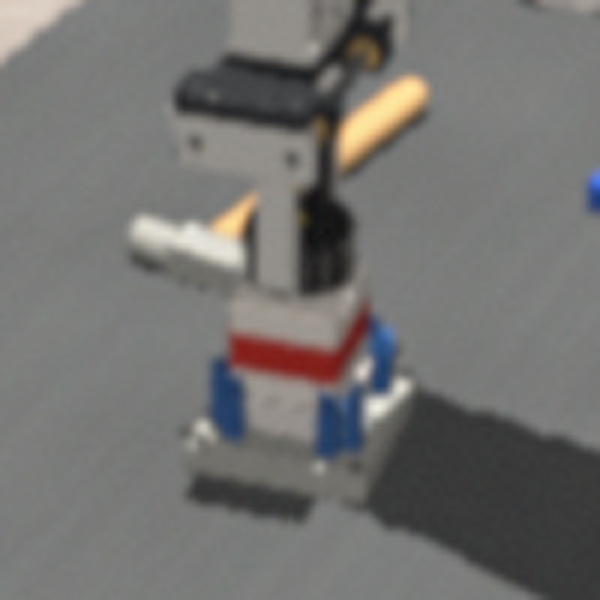

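>>> {"api": "play_rows", "payload": {"motion": [0,0.0017,-0.006,-0.0003,-0.0018,-0.0005,1,0,0,0,0,0,0,1]}}

```text
clock: 17.55
eef_pos: [606.2, -53.4, 111.5]
eef_rot: [-1.559, 1.57, -2.99]
wrist_force: [-1.4, 1.2, 1.8]
finger_gap: 56.8
```

```bash
python3 - <<'E'
from h import *
rel([606.4,-53.2,111.4],np.radians(98)); print(read_state()['wrist_force'],read_state()['moment'])
E
```

```text
clock 17.55 P [606.2 -53.4 111.5] gap 56.8 joints [-0.15  0.52  1.44 -0.    1.18  1.28] jawyaw -82.00deg
tool x,y,z in world: [[-0.001, -0.0, -1.0], [0.99, 0.139, -0.001], [0.139, -0.99, 0.0]]
rotvec [-0.      0.      0.0007] deg [-0.    0.    0.04] shift(tool, mm) [ 0.1  0.2 -0.2] in target frame [ 0.1  0.2 -0.2]
[-1.40185952  1.18672181  1.75986917] [ 0.04186598  0.41102162 -0.03922029]
```

Seated: the force changed from −4.9 N to +1.8 N and z is as expected. Twisting now, in parts.

>>> {"api": "play_rows", "payload": {"motion": [-0.08,0,0,0,0,0,1,-0.08,0,0,0,0,0,1,-0.08,0,0,0,0,0,1,-0.08,0,0,0,0,0,1]}}

```text
clock: 17.95
eef_pos: [606.4, -53.2, 111.4]
eef_rot: [2.926, 1.57, 1.824]
wrist_force: [-0.3, -0.1, 1.3]
finger_gap: 57.2
```

```bash
python3 - <<'E'
from h import *
rel([606.4,-53.2,111.4],np.radians(98)); print(read_state()['wrist_force'],read_state()['moment'])
E
```

```text
clock 17.95 P [606.4 -53.2 111.4] gap 57.2 joints [-0.15  0.52  1.44  0.    1.18  0.95] jawyaw -63.15deg
tool x,y,z in world: [[-0.0, 0.001, -1.0], [0.892, 0.452, 0.0], [0.452, -0.892, -0.001]]
rotvec [ 0.329  -0.0009 -0.    ] deg [18.85 -0.05 -0.  ] shift(tool, mm) [ 0.  -0.1  0. ] in target frame [ 0. -0.  0.]
[-0.34186093 -0.12214241  1.34008782] [-0.02525321 -0.04195034 -0.24192859]
```

>>> {"api": "play_rows", "payload": {"motion": [-0.078,0,0,0,0,0,1,-0.078,0,0,0,0,0,1,-0.078,0,0,0,0,0,1,-0.078,0,0,0,0,0,1,-0.078,0,0,0,0,0,1,-0.078,0,0,0,0,0,1,-0.078,0,0,0,0,0,1,-0.078,0,0,0,0,0,1,-0.078,0,0,0,0,0,1,-0.078,0,0,0,0,0,1]}}

```text
clock: 18.95
eef_pos: [607.5, -53.2, 113.0]
eef_rot: [0.81, 1.568, 0.518]
wrist_force: [-1.0, 0.3, 5.7]
finger_gap: 57.3
```

```bash
cat > cap.py <<'E'
from h import *
P,R,s=tool(); rel([606.4,-53.2,111.4],np.radians(-9)); print(s['wrist_force'],s['moment'])
im,d=camera("wrist");p=camera_params("wrist")
import sys; cv2.imwrite(f"pics/{sys.argv[1]}.png",im)
hsv=cv2.cvtColor(im,cv2.COLOR_BGR2HSV)
m=np.zeros(d.shape,np.uint8); m[200:280,265:375]=((hsv[...,0]>18)&(hsv[...,0]<40)&(hsv[...,1]>100)&(hsv[...,2]>100))[200:280,265:375]
n,l,st,ce=cv2.connectedComponentsWithStats(m); zt=P[2]+26.6
for i in range(1,n):
    if st[i,4]>20:
        T=(toplane(p,np.argwhere(l==i)[:,::-1],zt))[:,:2]
        q=cv2.fitLine(T.astype(np.float32),cv2.DIST_L2,0,.01,.01).ravel(); print(st[i],"world",toplane(p,[ce[i]],zt)[0],"dir",np.degrees(np.arctan2(q[1],q[0])))
v,u=np.mgrid[150:260,240:400]; v=v.ravel();u=u.ravel(); ok=d[v,u]>0; v=v[ok];u=u[ok]
C=np.c_[rays(p,np.c_[u,v])*d[v,u][:,None],d[v,u]]@p['T'][:3,:3].T+p['T'][:3,3]
T=(C-P)@R; k=(C[:,2]>90)&(C[:,2]<107)&(im[v,u].min(1)>60)&(np.abs(T[:,2])<45)
A=C[k]; print("shoulder",len(A),np.median(A[:,2]),"rect",cv2.minAreaRect(A[:,:2].astype(np.float32)))
E
python3 cap.py w7
```

```text
clock 18.95 P [607.5 -53.2 113. ] gap 57.3 joints [-0.15  0.52  1.44  0.    1.18  0.14] jawyaw -16.72deg
tool x,y,z in world: [[0.003, 0.001, -1.0], [0.288, 0.958, 0.002], [0.958, -0.288, 0.002]]
rotvec [-0.1347  0.0022 -0.002 ] deg [-7.72  0.13 -0.12] shift(tool, mm) [ 1.6 -0.3 -1. ] in target frame [ 1.6 -0.1 -1.1]
[-1.00954286  0.33878617  5.71247056] [ 0.08736041  0.09804468 -0.00026061]
[319 218  14  32 205] world [614.57964455 -39.24598057 139.59941726] dir 60.482525
[313 255  13  12 129] world [606.71497151 -53.28987668 139.59941726] dir 10.077286
shoulder 1253 99.19176983817465 rect ((605.8878173828125, -30.153852462768555), (31.80683708190918, 67.34880065917969), 78.94380187988281)
```

View pics/w7.png

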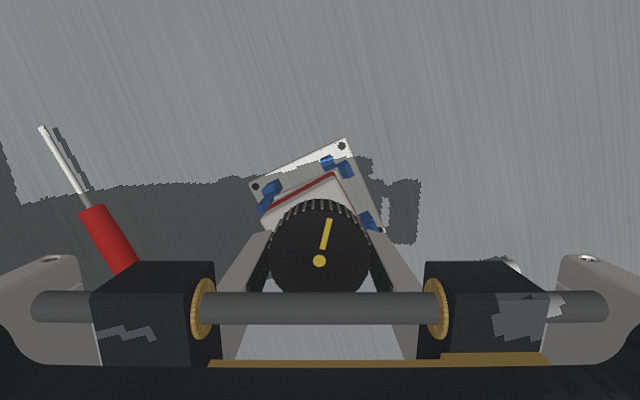

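The moment fell to zero, the cap rose 1.6 mm and it stands about 50° past the jar's axis, so the threads have let go. I'll turn a few degrees more for margin, then lift gently.

>>> {"api": "play_rows", "payload": {"motion": [-0.07,0.002,-0.002,0,-0.0003,-0.001,1,-0.01,0,0,0,0,0,1,0,0,0,-0.003,0,0,1,0,0,0,-0.004,0,0,1,0,0,0,0,0,0,1]}}

```text
clock: 19.5
eef_pos: [606.5, -53.2, 120.5]
eef_rot: [0.852, 1.57, 0.644]
wrist_force: [0.2, 0.5, -1.0]
finger_gap: 57.3
```

```bash
python3 cap.py w8
```

```text
clock 19.50 P [606.5 -53.2 120.5] gap 57.3 joints [-0.15  0.51  1.44  0.    1.2   0.06] jawyaw -11.89deg
tool x,y,z in world: [[0.0, 0.0, -1.0], [0.206, 0.979, 0.0], [0.979, -0.206, 0.0]]
rotvec [-0.0505  0.0002 -0.0002] deg [-2.89  0.01 -0.01] shift(tool, mm) [ 9.1 -0.1 -0.1] in target frame [ 9.1 -0.  -0.1]
[ 0.23530791  0.49970571 -0.97429492] [-0.05493378  0.00246308  0.06447823]
[319 218  14  32 210] world [612.4986603  -38.40460682 147.13311723] dir 64.69479
[313 255  13  12 129] world [605.73615341 -53.02100665 147.13311723] dir 17.033344
shoulder 1373 98.8568873393503 rect ((603.1837158203125, -40.670021057128906), (60.167972564697266, 35.21602249145508), 11.425869941711426)
```

View pics/w8.png

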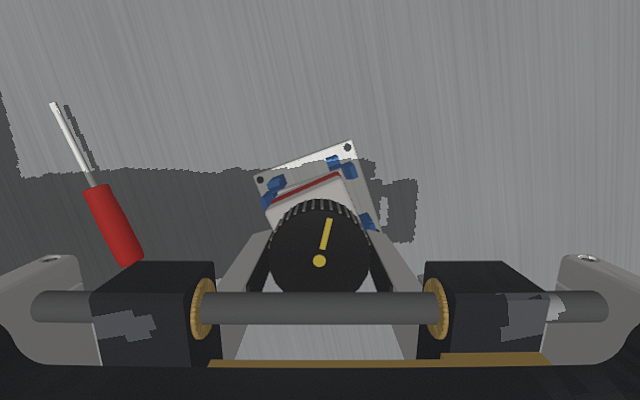

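The cap is 9 mm up, the force shows only the cap's weight, and the jar shoulder stayed at z≈99. I'll lift the rest.

>>> {"api": "play_rows", "payload": {"motion": [0,0,0,-0.008,0,0,1,0,0,0,-0.01,0,0,1,0,0,0,-0.008,0,0,1,0,0,0,-0.003,0,0,1,0,0,0,0,0,0,1,0,0,0,0,0,0,1]}}

```text
clock: 20.15
eef_pos: [606.5, -53.2, 152.3]
eef_rot: [0.569, 1.57, 0.361]
wrist_force: [-0.5, -0.0, -0.3]
finger_gap: 57.0
```

```bash
python3 cap.py w9; python3 - <<'E'
from h import *
im,d=camera("side"); cv2.imwrite("pics/s9.png",cv2.resize(im[130:230,270:370],None,fx=6,fy=6,interpolation=cv2.INTER_CUBIC))
im,d=camera("top"); cv2.imwrite("pics/t9.png",im)
for n in ["side"]:
    camera(n); p=camera_params(n)
    for o in ["jar","jar_rim","cap"]:
        for r in place_of(n,o): print(o,round(r['conf'],2),np.round(p['T'][:3,:3]@r['at']+p['T'][:3,3],1))
E
```

```text
clock 20.15 P [606.5 -53.2 152.3] gap 57.0 joints [-0.15  0.47  1.41  0.    1.26  0.06] jawyaw -11.95deg
tool x,y,z in world: [[0.001, 0.0, -1.0], [0.207, 0.978, 0.0], [0.978, -0.207, 0.0]]
rotvec [-0.0516  0.0005 -0.0003] deg [-2.95  0.03 -0.02] shift(tool, mm) [40.9 -0.  -0.1] in target frame [40.9 -0.  -0.1]
[-0.4925348  -0.0428617  -0.28642147] [-0.03178933 -0.08879834  0.07069882]
[319 218  14  32 209] world [612.54635224 -38.57359852 178.9260764 ] dir 64.98025
[313 255  13  12 128] world [605.75478948 -53.18360673 178.9260764 ] dir -13.142512
shoulder 1515 99.27350270375769 rect ((604.5504760742188, -45.87059783935547), (60.06843948364258, 45.526893615722656), 11.979218482971191)
jar 0.81 [605.8 -51.3  42.5]
jar 0.22 [ 729.  -284.7    1.6]
jar_rim 0.78 [608.7 -53.  119.7]
jar_rim 0.37 [517.3 389.1  -0.9]
cap 0.51 [610.6 -53.  150.3]
```

View pics/s9.png

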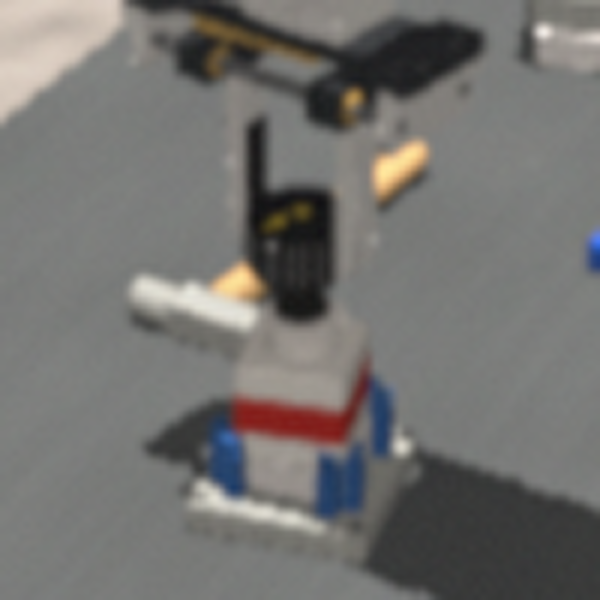

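View pics/t9.png

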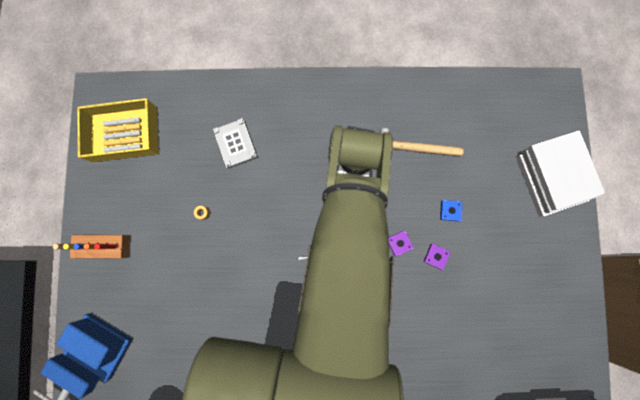

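View pics/w9.png

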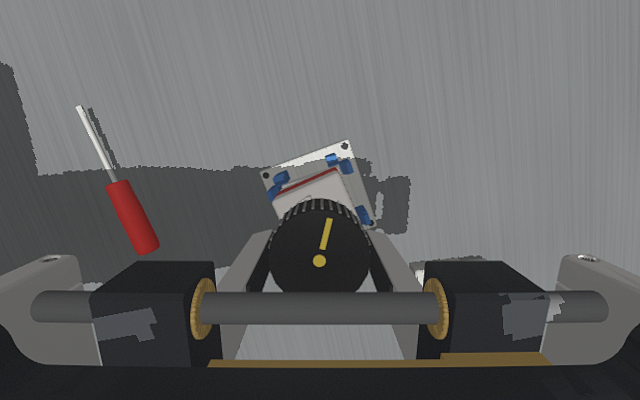

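The side crop shows the jar between the posts, red band level, with the cap held above its neck (cap at 303,255). In the top view the mould (235,143), bush (201,212) and hammer are unmoved; the screwdriver lies where it was in the wrist view. The cap edge is about 31 mm above the rim and centred within 1 mm, and the arm is at rest. Handing in.

```bash
python3 -c "
from h import *
print(sign_off()); s=read_state(); print(s['clock'],s['eef_pos'],s['finger_gap'])"
```

```text
the job is handed in; nothing more can be done
None
the job is handed in; nothing more can be done
```

The job is handed in after about 20 s of the 64 s. No verdict comes back, so what follows is from my own checks.

- **Spacer:** I laid the bare aluminium spacer flat in the nest and released it. Its top measured 20.1 mm above the plate and level.
- **Jar:** I carried it over by its cap and set it on the spacer between the posts. The wrist force going from −4.9 N to +1.8 N showed it was down.
- **Cap:** I twisted it about 70° anticlockwise in total. The torque had already dropped to zero at about 65°, when the seal pushed the cap up 1.6 mm. I then lifted it straight off.
- **Last checks:** The cap is held level with its lower edge about 31 mm above the rim, within about 1 mm of the axis. The jar's shoulder stayed at about z = 99 mm, where 100 is fully seated. The mould half, bush and hammer look unmoved in the last top view. The screwdriver is mostly hidden by the arm there, but it still shows in the wrist view, and nothing came near it.
- **Disagreements:** The side-camera network put the jar about 2 mm high (42.5 mm instead of 40 mm), which is within its stated 4 mm error. It also put the cap about 4 mm off the axis, which the wrist view contradicts. While I pressed the jar down, the tool drifted about 2 mm and tilted 0.35°; I corrected both before twisting.

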